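Dial open the padlock of the repair shop's device chest and hold it up

TASK

The dial padlock on the chest of customers' devices has all but its last number set: turn the dial clockwise, click by click, until its yellow mark clicks home at the red index, and only then pull the shackle out to its stop. Take the open padlock off the staple and hold it up, the whole lock at least 10 cm above the chest; finish while still holding it still there. Leave the tools and parts on the chest and the bench where they are.

Things in the scene. Friction and masses are not known exactly. Their poses are not given: they have to be found in the camera images.
- chest: Slate-grey lockable steel chest, 300 (x) x 420 (y) x 120 mm high, fixed to the bench. Origin: centre of its underside; front faces its -x. Its top: a flat fixed deck along the front (x -150 to -25 mm, 120 mm high) that carries padlock, guard, staple and hasp; behind it the lid plate, 4 mm higher.
- guard (a point): Point on the deck under the dial's axis as first placed, amid the padlock guard: three steel walls welded to the deck, 3 mm thick, 18 mm high, on both sides of and behind the padlock's body with 1.5 mm play; open to the shackle. They keep the body from turning with the dial. The padlock is not fixed in it and lifts straight up out of it.
- hasp (a joint): Hinge of the hasp, rad: 0 = flat, positive = swung up. A steel leaf, 12 mm wide at its nose (28 mm at its hinge), 2.5 mm thick, from the chest's lid to the staple, which stands through its slot. It lies flat (top 7 mm above the deck) under the padlock's +y shackle leg and need not be moved.
- staple (a point): Middle of the staple's opening, 13 mm above the deck: an upright U of 5 mm round bar fixed to the deck, top 26 mm above the deck, 26 mm wide over its bars, over the padlock's +y shackle leg. Its plane is square to the padlock's x axis, at x = 36 mm in the padlock's frame as first placed: a 4.5 mm gap lies between the padlock's body and the bar.
- padlock: Brass dial padlock lying flat on the deck, dial up, about 0.3 kg in all. Body 58 (x) x 54 (y) x 26 mm high. Origin: centre of the body's underside, on the deck, under the dial's axis; z is up, x points along the shackle, away from the body (as first placed, to the chest's -y). A red wedge (the index) on its top face at the +x edge points at the dial.
- dial_grip (a point): Middle of the dial's knob, on the dial's axis, 38.5 mm above the padlock's underside. The black knurled round knob is 26 mm in diameter, its top 46 mm above the padlock's underside; it stands on the black dial disc, 44 mm in diameter, upper face 31 mm above the padlock's underside.
- dial (a joint): Dial angle, rad: 0 = yellow mark on disc and knob at the red index (opens); positive = mark counter-clockwise of it from above. Starts at 0.85 to 2.7, i.e. 2 to 5 clicks off. A click every 0.524 rad, 0.05 N m to pass; let go between notches it snaps to the nearer. Stops at 3.0 and at -0.15 (let go there, it snaps to 0). In every notch but 0 the shackle is blocked after 1 mm.
- shackle (a joint): How far the shackle is out of the padlock's body along the padlock's +x, m: 0 = shut, 0.020 = at its stop. Friction of 5 N holds it where it is left. A pull first drags the body up to 4.5 mm against the staple, then draws the shackle. It moves only with the dial at the index.
- shackle_grip (a point): Point midway between the straight legs of the shackle, 13 mm above the padlock's underside, at x = 60 mm in the padlock's frame when shut; moves with the shackle. The shackle: U of 8 mm steel bar, legs at y = +17 and -17 mm, 42 mm over their outsides, straight from the body to x = 69 mm, bow to x = 90 mm. Outside the legs here is 35 mm of bare deck.
- shackle_tip (a point): Free end of the shackle's +y leg. Shut, it is inside the body; out at the stop it stands 15 mm clear of the body's +x face, past the 5 mm bar of the staple, so that the lock can be lifted straight up off the staple. Push the lock back 3 to 5 mm towards its -x first, so that the bar stands free in that gap.
- flux_tin: Bystander: blue tin with a steel lid, 57 mm in diameter, 21 mm high, on the chest's deck. Origin: centre of its underside.
- solder_reel: Bystander: white reel of solder wire, 60 mm in diameter, 28 mm high, lying on the chest's lid. Origin: centre of its underside.
- circuit_board: Bystander: green circuit board, 110 x 130 mm, up to 29 mm high with its parts, on the chest's lid. Origin: centre of its underside.
- meter: Bystander: grey-green hand-held meter, 180 x 85 mm, 53 mm high with its selector, lying on the bench face up. Origin: centre of its underside.
- screwdriver: Bystander: screwdriver with an orange handle, 200 mm long, 26 mm thick, lying on the bench. Origin: under its middle.
- parts_tray: Bystander: blue parts tray, 100 x 140 x 30 mm, on the bench. Origin: centre of its underside.
- cleaner_pot: Bystander: white pot of brass wool, 72 mm in diameter, about 58 mm high, on the bench. Origin: centre of its underside.

How it is judged:
On the way, in this order (a step that is already met when the one before it is completed fails the run):
1. the dial is turned to the index (within 0.12 rad) while the shackle is still shut (value of joint dial between -0.12 and 0.12 rad and value of joint shackle below 0.003 m), for 0.2 s.
2. the shackle is pulled out at least 17 mm (value of joint shackle above 0.017 m), for 0.1 s.
At the end, for the whole second after the job is handed in: The padlock, its shackle still out by more than 12 mm, is held by the fingers (more than 1 N), its underside's centre and the grip point of its shackle both at least 70 mm above the chest's deck, touching the chest nowhere, moving slower than 50 mm/s; every bystander is within 30 mm of where it was (z of padlock in the frame of chest above 0.19 m and height (world z) of shackle_grip above 0.19 m and value of joint shackle above 0.012 m and contact force between padlock and the fingers above 1 N and contact force between padlock and chest below 0.05 N and linear speed of padlock below 0.05 m/s and distance of each of flux_tin, solder_reel, circuit_board, meter, screwdriver, parts_tray, cleaner_pot from where it was at the start of the episode below 0.03 m); the arm keeps its last pose, push and grip.
It fails at once if a bystander is knocked over 50 mm away (distance of any of flux_tin, solder_reel, circuit_board, meter, screwdriver, parts_tray, cleaner_pot from where it was at the start of the episode above 0.05 m).
It also fails if it takes over 61 s, if anything falls off the work surface, if the arm or the gripper's body presses on something with over 40 N, if the wrist force passes 120 N, or if a joint passes its speed limit or range.

ROBOT

A 6-joint arm with a two-finger parallel gripper is mounted at the origin on the work surface. World frame = base frame: x ahead of the robot, y to its left, z up, the work surface at z = 0. Lengths are in m, angles in rad, forces in N, time in s.
With the tool pointing down it reaches from about 0.35 to 1 m from the base axis. Payload 7.1 kg.
Tool frame: the origin (TCP) lies midway between the tips of the shut fingers; the grasp point (between the pads) lies 19 mm behind it; y points along the fingers, z is the direction in which the jaws open and shut, and the axes are right-handed (so a half turn about y gives the same grasp; the last joint's range is limited). The gripper opens to 85 mm and grips with 20 to 120 N. Pads are 22 mm wide; open, the fingers measure 114 mm over their backs; the gripper's body (76 mm by 85 mm) begins 54 mm behind the grasp point. The pads swing forward as they close: fully open they stand 13 mm farther back than shut.
Start: joints at [-0.019, 0.423, 1.63, -0, 1.089, -0.019], TCP at [0.625, 0, 0.231] pointing down, gripper open.
Joint ranges: [-3, 3], [-0.9, 2.11], [0.09, 2.58], [-1.31, 4.45], [0.11, 2.69], [-2.54, 2.54]. Speed limits (rad/s): [2.39, 2.39, 3.01, 3.14, 3.14, 3.14].

INTERFACE

Orientations are given as a rotation vector (axis times angle).
In Python, from bench import * gives the robot as it stands.
- The arm moves only by the tool step_arm, never from a script. Its argument "rows" is a list of rows, each an object with "travel": the shift along the world's x, y, z in m, a list of three; "twist": the turn about the world's z in rad; "hand": the closure, from 0 (fully open) to 1 (shut). In form: [{"travel": [dx, dy, dz], "twist": twist, "hand": hand}, ...]. A call has 1 to 10 rows; each row is the pose to reach, as a shift and turn from the pose commanded when the call began; what a row does not reach only later rows make up. A row lasts 1/8 s, in which the tool goes at most 62.5 mm and 10.7 degrees, less where a joint would pass 70% of its speed; a pose out of reach is approached as far as the arm can. A call with a gripper value outside its range is refused whole. The fingers move at their own pace and stop on an object; the grip force is fixed at half the most. Time passes only in rows, so rows that repeat a pose let the fingers close. It gives the time, the measured TCP pose, the force and the opening at its end, in the units of the state.
- read_state(): the state, without advancing time (a new reading comes with each control period).
- read_camera(name): name is "scene" or "side" or "wrist"; returns a dict with "frame" (400x640x3 uint8, red, green, blue), "fovy" (degrees; the focal length in pixels is half the picture's height over the tangent of half this angle, whatever the lens; pixels are square), "cx", "cy" (the principal point, pixels), "dist" ([k1, k2, p1, p2, k3] as OpenCV has them; the pictures are not rectified), "T" (4x4, takes a point from camera to world coordinates); the wrist camera has in their place "T_tool_cam" (4x4, takes a point from camera to tool coordinates, whose origin is the TCP and whose axes are the tool frame's). Camera axes: x right, y down, z forward; pixel columns grow to the right and rows downward; lengths in m; the calibration is good to about 2 mm. A picture is of the moment at which its call begins: read the wrist's pose just before it. There is no depth.
- close_job(): hands the job in, once; it reports no verdict.
The state is a dict: "time_s": time; "q": joint angles; "dq": joint speeds; "joint_efforts": joint torques, N m; "eef_pos": TCP position; "tcp_rot": TCP orientation; "ft_force": force on the tool from outside, world axes, zero at the start; "moment": the same for the moment, N m; "grip_width": finger opening in m.
Only numpy, scipy, OpenCV 4.12 (cv2) and the standard library are available. Lean on these libraries where they do the work, as an engineer would, in place of code of your own. Each camera call takes 0.05 s, during which the arm holds its last target.

## Working session

There is one attempt and no reset: what is moved stays moved. The work goes in short steps, Python scripts to look and compute and a tool call to move; the robot and the scene stay as the last step left them, time stands still between calls to the robot, and variables do not carry over. Pictures are saved under pics/ and viewed, and the job is handed in when it is done.

Besides the shell and the picture viewer there is one more tool, called after ">>>" as name([rows], argument=value, ...), one row to a line, values as JSON. step_arm: Moves the arm, as the interface text tells. Its arguments: {"type":"object","properties":{"rows":{"type":"array","items":{"type":"object","properties":{"travel":{"type":"array","items":{"type":"number"}},"twist":{"type":"number"},"hand":{"type":"number"}}}}},"required":["rows"]}

```bash
mkdir -p pics; cat > h.py <<'E'
from bench import *
import numpy as np, cv2
from scipy.spatial.transform import Rotation as R
def cam(name, fn=None):
    s=read_state(); c=read_camera(name)
    f=200/np.tan(np.radians(c["fovy"])/2)
    c["K"]=np.array([[f,0,c["cx"]],[0,f,c["cy"]],[0,0,1]]); c["d"]=np.array(c["dist"],float)
    if name=="wrist":
        T=np.eye(4);T[:3,:3]=R.from_rotvec(s["tcp_rot"]).as_matrix();T[:3,3]=s["eef_pos"]
        c["T"]=T@np.array(c["T_tool_cam"])
    c["T"]=np.array(c["T"])
    if fn: cv2.imwrite("pics/"+fn, cv2.cvtColor(c["frame"],cv2.COLOR_RGB2BGR))
    return c
def ray(c,uv):
    p=cv2.undistortPoints(np.array(uv,float).reshape(-1,1,2),c["K"],c["d"]).reshape(-1,2)
    return c["T"][:3,3],(c["T"][:3,:3]@np.c_[p,np.ones(len(p))].T).T
def onz(c,uv,z):
    o,d=ray(c,uv); return o+d*((z-o[2])/d[:,2])[:,None]
def proj(c,P):
    Ti=np.linalg.inv(c["T"]); 
    return cv2.projectPoints(np.array(P,float).reshape(-1,1,3),cv2.Rodrigues(Ti[:3,:3])[0],Ti[:3,3],c["K"],c["d"])[0].reshape(-1,2)
E
python3 - <<'E'
from h import *
s=read_state(); print(s)
for n in ["scene","side","wrist"]:
    c=cam(n,n+"0.png"); print(n,c["fovy"],c["cx"],c["cy"],c["d"],c["T"].round(3).tolist())
E
```

```text
{'time_s': 0.0, 'q': array([-1.90012831e-02,  4.23820958e-01,  1.63074444e+00,  8.83184641e-06,
        1.08858609e+00, -1.89798873e-02]), 'dq': array([-0.00035435, -0.00030252, -0.00104018, -0.00157614,  0.00052125,
        0.00115219]), 'joint_efforts': array([ 6.87376578e-04, -5.57382560e+01, -2.81743366e+01,  7.52266601e-05,
        7.21184188e-03,  1.02962622e-05]), 'eef_pos': array([6.24427155e-01, 3.81589279e-05, 2.30536715e-01]), 'tcp_rot': array([-1.21030748,  1.21038357, -1.20845358]), 'ft_force': array([0.20896176, 1.31991848, 0.47768145]), 'moment': array([ 0.01479399, -0.00267948, -0.00114096]), 'grip_width': 0.08583901784027939}
scene 43.09241276356831 319.99343770979897 198.68060119549253 [-0.09158647  0.          0.          0.          0.        ] [[-0.067, 0.84, -0.538, 1.343], [0.998, 0.058, -0.033, 0.043], [0.004, -0.539, -0.842, 1.349], [0.0, 0.0, 0.0, 1.0]]
side 44.90346976688188 316.89071999213564 195.25261421837763 [-0.09128177  0.          0.          0.          0.        ] [[-0.836, -0.325, 0.441, -0.192], [-0.548, 0.469, -0.693, 1.222], [0.018, -0.821, -0.57, 1.135], [0.0, 0.0, 0.0, 1.0]]
wrist 59.95864981698795 323.4631077124042 203.26030598305567 [-0.06178012  0.          0.          0.          0.        ] [[1.0, 0.001, -0.001, 0.626], [0.001, -0.947, -0.323, 0.083], [-0.001, 0.323, -0.947, 0.374], [0.0, 0.0, 0.0, 1.0]]
```

View pics/scene0.png

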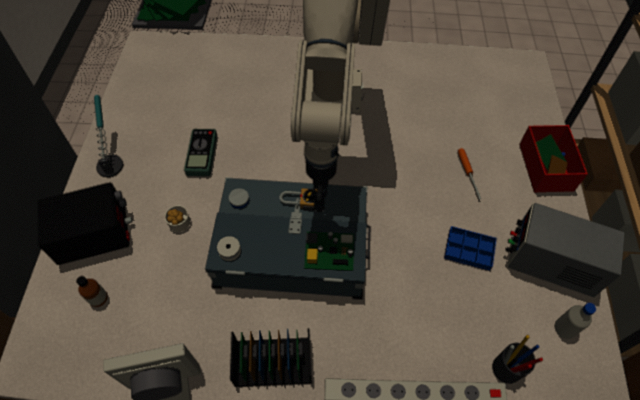

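View pics/side0.png

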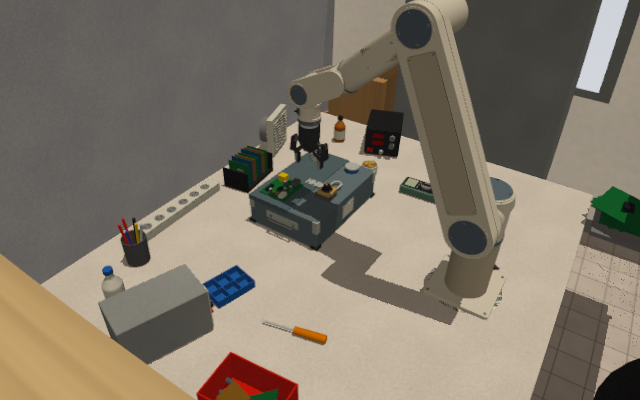

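View pics/wrist0.png

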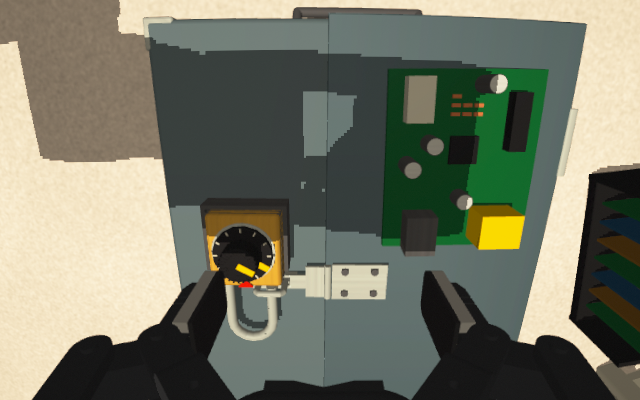

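The wrist picture shows the lock: dial centre near (243,253), yellow mark near (250,270), red index (246,285), shackle bow near (252,335). The shackle points to world -y.

```bash
python3 - <<'E'
from h import *
c=cam("wrist","w1.png"); im=c["frame"]
crop=im[190:350,180:320]; cv2.imwrite("pics/z1.png",cv2.cvtColor(cv2.resize(crop,None,fx=3.7,fy=3.7,interpolation=cv2.INTER_CUBIC),cv2.COLOR_RGB2BGR))
hsv=cv2.cvtColor(im,cv2.COLOR_RGB2HSV)
def cen(m,n):
    k,l,st,ce=cv2.connectedComponentsWithStats(m.astype(np.uint8))
    for i in range(1,k):
        if st[i,4]>8 and 180<ce[i,0]<330 and 190<ce[i,1]<350: print(n,st[i],ce[i].round(1),onz(c,[ce[i]],.151)[0].round(4))
h,s,v=[hsv[...,i].astype(int) for i in range(3)]
cen(((h<6)|(h>174))&(s>150)&(v>100),"red")
cen((h>22)&(h<33)&(s>150)&(v>120),"yel")
cen((h>8)&(h<=22)&(s>120)&(v>60),"brass")
for p in [(243,253),(246,285),(252,335)]: print(p,onz(c,[p],.151).round(4))
E
```

```text
red [238 281  15   7  56] [245.1 284.4] [ 0.5678 -0.0562  0.151 ]
yel [258 262  12  10  68] [263.2 266.6] [ 0.5821 -0.0411  0.151 ]
yel [236 264  19  13 110] [244.9 270. ] [ 0.5685 -0.044   0.151 ]
brass [ 205  210   79   76 2347] [249.9 236.4] [ 0.5742 -0.0171  0.151 ]
brass [236 263  13   6  14] [241.6 265.2] [ 0.5664 -0.0401  0.151 ]
brass [257 267   8   5   9] [260.1 269.2] [ 0.5798 -0.0433  0.151 ]
brass [235 268  15   9  16] [241.6 272. ] [ 0.5659 -0.0457  0.151 ]
brass [224 277  18   9  85] [230.9 281.7] [ 0.5573 -0.054   0.151 ]
(243, 253) [[ 0.5682 -0.0302  0.151 ]]
(246, 285) [[ 0.5684 -0.0567  0.151 ]]
(252, 335) [[ 0.5695 -0.1025  0.151 ]]
```

View pics/z1.png

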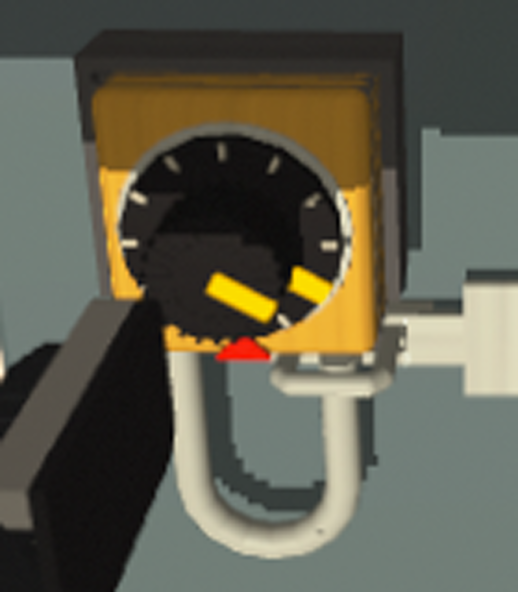

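>>> step_arm([
  {"travel": [-0.028, -0.022, 0], "twist": 0, "hand": 0},
  {"travel": [-0.056, -0.045, 0], "twist": 0, "hand": 0},
  {"travel": [-0.056, -0.045, 0], "twist": 0, "hand": 0},
  {"travel": [-0.056, -0.045, 0], "twist": 0, "hand": 0},
])

```text
time_s: 0.7
eef_pos: [0.5696, -0.0449, 0.2316]
tcp_rot: [-1.208, 1.209, -1.21]
ft_force: [0.2, 0.3, -0.8]
grip_width: 0.0852
```

```bash
python3 - <<'E'
from h import *
c=cam("wrist","w2.png"); im=c["frame"]
crop=im[120:320,220:420]; cv2.imwrite("pics/z2.png",cv2.cvtColor(cv2.resize(crop,None,fx=3,fy=3,interpolation=cv2.INTER_CUBIC),cv2.COLOR_RGB2BGR))
hsv=cv2.cvtColor(im,cv2.COLOR_RGB2HSV)
h,s,v=[hsv[...,i].astype(int) for i in range(3)]
def cen(m,n,z):
    k,l,st,ce=cv2.connectedComponentsWithStats(m.astype(np.uint8))
    for i in range(1,k):
        if st[i,4]>20 and 220<ce[i,0]<420 and 120<ce[i,1]<320: print(n,st[i],ce[i].round(1),onz(c,[ce[i]],z)[0].round(4))
cen(((h<6)|(h>174))&(s>150)&(v>100),"red",.146)
cen((h>22)&(h<33)&(s>150)&(v>120),"yel",.151)
cen((h>8)&(h<=30)&(s>120)&(v>60),"brass",.146)
print(read_state()["eef_pos"])
E
```

```text
red [310 226  16   7  63] [317.6 229.2] [ 0.5668 -0.0589  0.146 ]
yel [317 201  19  14 106] [325.7 207.4] [ 0.5726 -0.0407  0.151 ]
yel [337 204   9   9  41] [341.  208.6] [ 0.583  -0.0415  0.151 ]
brass [ 278  147   81   84 3048] [318.8 184.8] [ 0.5679 -0.026   0.146 ]
[ 0.56979009 -0.04467585  0.23150749]
```

View pics/z2.png

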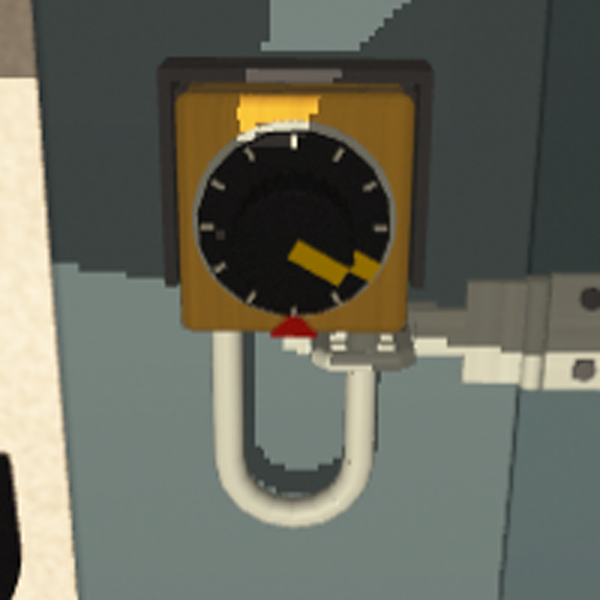

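```bash
python3 - <<'E'
from h import *
c=cam("wrist")
def q(ps,z): 
    p=onz(c,[(u/3+220,v/3+120) for u,v in ps],z); print(p[:,:2].round(4).tolist())
q([(178,92),(414,92),(183,328),(407,328)],.146)
q([(195,221),(395,221),(294,126),(294,317)],.149)
q([(207,228),(380,228),(294,141),(293,311)],.151)
q([(33,0),(78,600)],.12); q([(550,0),(500,600)],.124)
q([(214,400),(374,400),(214,450),(374,450),(294,527)],.133)
q([(365,264),(347,274),(293,250)],.151)
q([(309,350),(415,350)],.146)
E
```

```text
[[0.542, -0.0023], [0.5941, -0.0023], [0.5409, -0.0589], [0.5943, -0.0588]]
[[0.5451, -0.0312], [0.5905, -0.0312], [0.5676, -0.0093], [0.5674, -0.0548]]
[[0.5479, -0.0323], [0.587, -0.0322], [0.5676, -0.0122], [0.5672, -0.0524]]
[[0.5045, 0.0155], [0.5028, -0.1573]]
[[0.628, 0.0159], [0.6265, -0.1541]]
[[0.5464, -0.0846], [0.5878, -0.0846], [0.546, -0.0993], [0.5881, -0.0992], [0.5669, -0.123]]
[[0.5837, -0.0409], [0.5796, -0.0433], [0.5673, -0.0375]]
[[0.571, -0.0646], [0.5964, -0.0646]]
```

The measured sizes check out (body 53 x 56.5 mm, bow 91 mm from the axis). The dial axis is at (0.5675, -0.0315), yaw is about 0, and the mark is about 59° counter-clockwise, so 2 clicks. Descending on the knob.

>>> step_arm([
  {"travel": [-0.002, 0.013, -0.02], "twist": 0, "hand": 0},
  {"travel": [-0.002, 0.013, -0.05], "twist": 0, "hand": 0},
  {"travel": [-0.002, 0.013, -0.0765], "twist": 0, "hand": 0},
  {"travel": [-0.002, 0.013, -0.0765], "twist": 0, "hand": 0},
  {"travel": [-0.002, 0.013, -0.0765], "twist": 0, "hand": 0.4},
  {"travel": [-0.002, 0.013, -0.0765], "twist": 0, "hand": 0.4},
  {"travel": [-0.002, 0.013, -0.0765], "twist": 0, "hand": 0.4},
])

```text
time_s: 1.68
eef_pos: [0.5676, -0.032, 0.1558]
tcp_rot: [-1.208, 1.208, -1.21]
ft_force: [0.2, 0.5, -0.1]
grip_width: 0.0515
```

```bash
python3 - <<'E'
from h import *
c=cam("wrist","w3.png");print(read_state()["eef_pos"])
E
```

```text
[ 0.56742937 -0.03205222  0.15561451]
```

View pics/w3.png

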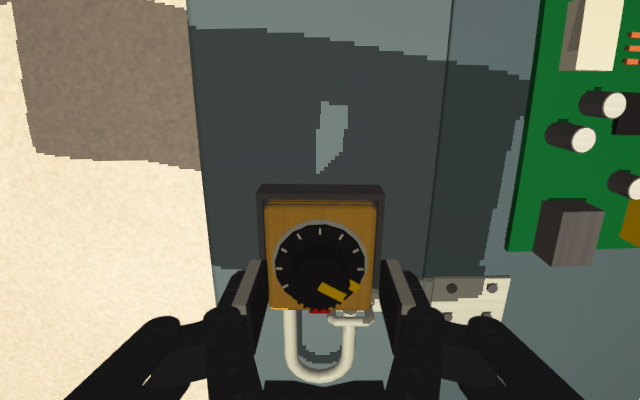

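The open fingers (inner faces at about u=262 and u=385) straddle the knob symmetrically. Closing on it.

>>> step_arm([
  {"travel": [0, 0, 0], "twist": 0, "hand": 0.7},
  {"travel": [0, 0, 0], "twist": 0, "hand": 1},
  {"travel": [0, 0, 0], "twist": 0, "hand": 1},
  {"travel": [0, 0, 0], "twist": 0, "hand": 1},
])

```text
time_s: 2.22
eef_pos: [0.567, -0.032, 0.1554]
tcp_rot: [-1.209, 1.209, -1.209]
ft_force: [-1.9, 0.3, 5.3]
grip_width: 0.0231
```

```bash
python3 - <<'E'
from h import *
c=cam("wrist","w4.png");s=read_state();print(s["eef_pos"],s["grip_width"],s["ft_force"])
E
```

```text
[ 0.56697246 -0.03200769  0.15539279] 0.023149339594299455 [-1.62314093 -0.45175386  4.46304384]
```

View pics/w4.png

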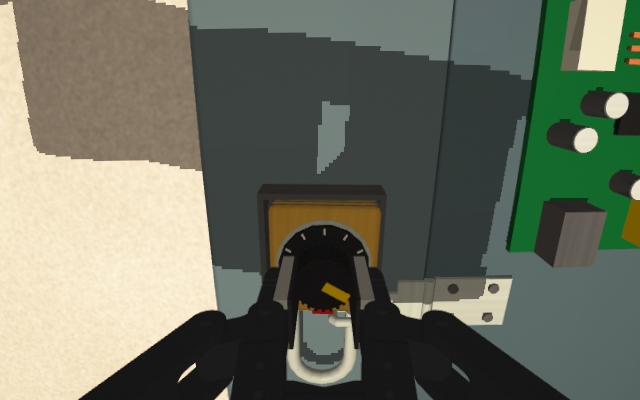

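The width has stopped at 23 mm, so the knob is held. Turning clockwise, with a small overshoot allowance.

>>> step_arm([
  {"travel": [0, 0, 0], "twist": -0.14, "hand": 1},
  {"travel": [0, 0, 0], "twist": -0.28, "hand": 1},
  {"travel": [0, 0, 0], "twist": -0.42, "hand": 1},
  {"travel": [0, 0, 0], "twist": -0.52, "hand": 1},
  {"travel": [0, 0, 0], "twist": -0.52, "hand": 1},
  {"travel": [0, 0, 0], "twist": -0.52, "hand": 1},
])

```text
time_s: 3.02
eef_pos: [0.5671, -0.032, 0.1554]
tcp_rot: [-0.917, 1.58, -1.58]
ft_force: [-1.4, 0.1, 5.0]
grip_width: 0.0232
```

```bash
python3 - <<'E'
from h import *
c=cam("wrist","w5.png");s=read_state();print(s["eef_pos"],s["grip_width"],s["ft_force"],s["moment"])
E
```

```text
[ 0.56704871 -0.03202865  0.15538946] 0.02323383073403169 [-2.23638266 -0.66367571  5.05864293] [-0.0433467   0.3699762   0.01825184]
```

View pics/w5.png

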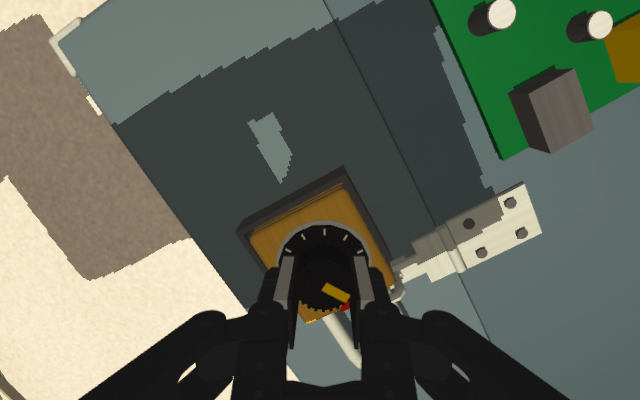

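The mark at (335,293) kept its place relative to the fingers, so the dial turned with the hand: one click. Second click.

>>> step_arm([
  {"travel": [0, 0, 0], "twist": -0.14, "hand": 1},
  {"travel": [0, 0, 0], "twist": -0.28, "hand": 1},
  {"travel": [0, 0, 0], "twist": -0.42, "hand": 1},
  {"travel": [0, 0, 0], "twist": -0.53, "hand": 1},
  {"travel": [0, 0, 0], "twist": -0.53, "hand": 1},
  {"travel": [0, 0, 0], "twist": -0.53, "hand": 1},
  {"travel": [0, 0, 0], "twist": -0.53, "hand": 1},
  {"travel": [0, 0, 0], "twist": -0.53, "hand": 0.5},
  {"travel": [0, 0, 0], "twist": -0.53, "hand": 0.3},
  {"travel": [0, 0, 0], "twist": -0.53, "hand": 0.3},
])

```text
time_s: 4.32
eef_pos: [0.567, -0.032, 0.1547]
tcp_rot: [-0.514, 1.929, -1.928]
ft_force: [0.0, 0.1, 0.5]
grip_width: 0.0597
```

>>> step_arm([
  {"travel": [0, 0, 0.03], "twist": 0, "hand": 0.2},
  {"travel": [0, 0, 0.06], "twist": 0.15, "hand": 0.2},
  {"travel": [0, -0.01, 0.08], "twist": 0.32, "hand": 0.2},
  {"travel": [0, -0.02, 0.08], "twist": 0.49, "hand": 0.2},
  {"travel": [0, -0.03, 0.08], "twist": 0.66, "hand": 0.2},
  {"travel": [0, -0.03, 0.08], "twist": 0.83, "hand": 0.2},
  {"travel": [0, -0.03, 0.08], "twist": 1.0, "hand": 0.2},
  {"travel": [0, -0.03, 0.08], "twist": 1.05, "hand": 0.2},
  {"travel": [0, -0.03, 0.08], "twist": 1.05, "hand": 0.2},
  {"travel": [0, -0.03, 0.08], "twist": 1.05, "hand": 0.2},
])

```text
time_s: 5.58
eef_pos: [0.5669, -0.062, 0.2347]
tcp_rot: [-1.209, 1.21, -1.21]
ft_force: [0.4, -0.0, -0.7]
grip_width: 0.0681
```

```bash
python3 - <<'E'
from h import *
c=cam("wrist","w6.png");s=read_state();print(s["time_s"],s["eef_pos"],s["grip_width"],s["ft_force"],s["moment"])
cv2.imwrite("pics/z6.png",cv2.cvtColor(cv2.resize(c["frame"][100:300,220:420],None,fx=3,fy=3,interpolation=cv2.INTER_CUBIC),cv2.COLOR_RGB2BGR))
E
```

```text
5.625 [ 0.56696436 -0.0619606   0.23478038] 0.06862439652218053 [-0.86185532 -0.78213637  0.26034102] [-0.01820874 -0.00560228 -0.00434679]
```

View pics/z6.png

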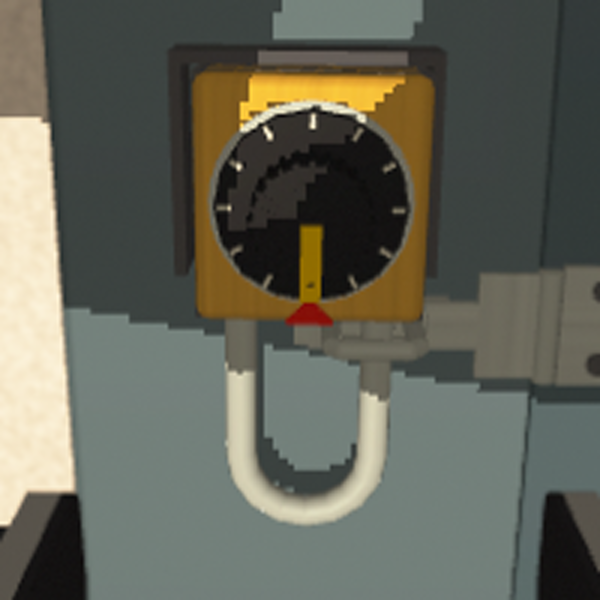

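The mark (311,265 in the crop) now points straight at the red wedge (309,314): home. Measuring the shackle.

```bash
python3 - <<'E'
from h import *
c=cam("wrist")
def q(ps,z): 
    p=onz(c,[(u/3+220,v/3+100) for u,v in ps],z); print(p[:,:2].round(4).tolist())
q([(227,410),(389,410),(308,525)],.133)
q([(193,72),(433,72),(196,320),(422,320),(309,314)],.146)
q([(211,205),(411,205),(312,103),(312,300)],.149)
E
```

```text
[[0.5469, -0.0892], [0.5886, -0.0892], [0.5677, -0.123]]
[[0.5426, -0.0025], [0.5952, -0.0025], [0.5413, -0.0601], [0.5947, -0.0601], [0.568, -0.0586]]
[[0.546, -0.0316], [0.591, -0.0316], [0.5687, -0.0089], [0.5687, -0.0541]]
```

>>> step_arm([
  {"travel": [0.001, -0.0315, 0], "twist": 0, "hand": 0.25},
  {"travel": [0.001, -0.0315, -0.03], "twist": 0, "hand": 0.25},
  {"travel": [0.001, -0.0315, -0.06], "twist": 0, "hand": 0.25},
  {"travel": [0.001, -0.0315, -0.085], "twist": 0, "hand": 0.25},
  {"travel": [0.001, -0.0315, -0.1], "twist": 0, "hand": 0.25},
  {"travel": [0.001, -0.0315, -0.1125], "twist": 0, "hand": 0.25},
  {"travel": [0.001, -0.0315, -0.1125], "twist": 0, "hand": 0.25},
  {"travel": [0.001, -0.0315, -0.1125], "twist": 0, "hand": 0.25},
])

```text
time_s: 6.68
eef_pos: [0.5686, -0.0936, 0.123]
tcp_rot: [-1.209, 1.208, -1.21]
ft_force: [0.7, -0.3, -0.1]
grip_width: 0.0641
```

```bash
python3 - <<'E'
from h import *
c=cam("wrist","w7.png");s=read_state();print(s["time_s"],s["eef_pos"],s["grip_width"],s["ft_force"],s["moment"])
E
```

```text
6.725 [ 0.56861111 -0.09357108  0.12315155] 0.06401838507187481 [-0.27479722  0.51064826  0.62197842] [-0.01623171 -0.02949198 -0.02111939]
```

View pics/w7.png

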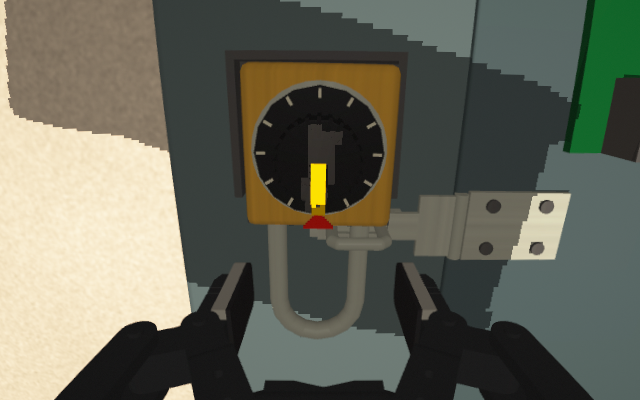

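The fingers (u≈240 and 425) straddle the shackle legs (u≈270 to 365), and the dial is still at the index. Closing.

>>> step_arm([
  {"travel": [0, 0, 0], "twist": 0, "hand": 0.6},
  {"travel": [0, 0, 0], "twist": 0, "hand": 1},
  {"travel": [0, 0, 0], "twist": 0, "hand": 1},
  {"travel": [0, 0, 0], "twist": 0, "hand": 1},
])

```text
time_s: 7.22
eef_pos: [0.568, -0.0937, 0.1229]
tcp_rot: [-1.21, 1.208, -1.209]
ft_force: [-2.9, -1.9, 5.7]
grip_width: 0.0393
```

>>> step_arm([
  {"travel": [0, -0.004, 0], "twist": 0, "hand": 1},
  {"travel": [0, -0.008, 0], "twist": 0, "hand": 1},
  {"travel": [0, -0.012, 0], "twist": 0, "hand": 1},
  {"travel": [0, -0.016, 0], "twist": 0, "hand": 1},
  {"travel": [0, -0.02, 0], "twist": 0, "hand": 1},
  {"travel": [0, -0.023, 0], "twist": 0, "hand": 1},
  {"travel": [0, -0.025, 0], "twist": 0, "hand": 1},
  {"travel": [0, -0.025, 0], "twist": 0, "hand": 1},
  {"travel": [0, -0.025, 0], "twist": 0, "hand": 1},
])

```text
time_s: 8.35
eef_pos: [0.5679, -0.1155, 0.1219]
tcp_rot: [-1.206, 1.213, -1.206]
ft_force: [1.5, 17.9, -0.1]
grip_width: 0.0395
```

```bash
python3 - <<'E'
from h import *
c=cam("wrist","w8.png");s=read_state();print(s["time_s"],s["eef_pos"],s["grip_width"],s["ft_force"],s["moment"])
E
```

```text
8.4 [ 0.56790308 -0.11549342  0.12192594] 0.03920785946526998 [ 1.92718736 16.90285627  0.86664133] [ 2.99945461 -0.2440859  -0.09303806]
```

View pics/w8.png

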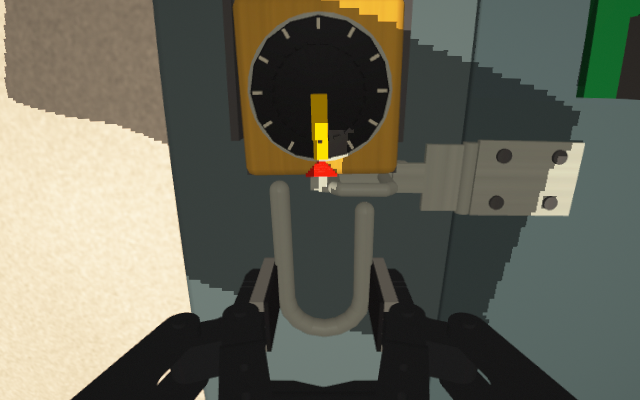

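```bash
python3 - <<'E'
from h import *
c=cam("wrist")
q=lambda p,z:print(p,onz(c,p,z)[:,:2].round(4).tolist())
q([(325,336)],.133); q([(248,173),(390,173),(321,176)],.146);q([(248,85),(390,85),(320,12),(320,160)],.149); q([(364,203)],.136);q([(338,187),(395,187)],.146)
E
```

```text
[(325, 336)] [[0.57, -0.1425]]
[(248, 173), (390, 173), (321, 176)] [[0.5426, -0.0615], [0.5929, -0.0615], [0.5685, -0.0626]]
[(248, 85), (390, 85), (320, 12), (320, 160)] [[0.5452, -0.0318], [0.5907, -0.0318], [0.5683, -0.0105], [0.5682, -0.0563]]
[(364, 203)] [[0.5853, -0.076]]
[(338, 187), (395, 187)] [[0.5745, -0.0666], [0.595, -0.0666]]
```

The bow has come about 19 mm and the lock body only about 1.5 mm. I'll pull a little further to make sure it is at the stop.

>>> step_arm([
  {"travel": [0, -0.002, 0], "twist": 0, "hand": 1},
  {"travel": [0, -0.003, 0], "twist": 0, "hand": 1},
  {"travel": [0, -0.004, 0], "twist": 0, "hand": 1},
  {"travel": [0, -0.004, 0], "twist": 0, "hand": 1},
])

```text
time_s: 8.95
eef_pos: [0.5677, -0.1159, 0.1214]
tcp_rot: [-1.202, 1.217, -1.203]
ft_force: [4.4, 35.4, -0.7]
grip_width: 0.0394
```

```bash
python3 - <<'E'
from h import *
c=cam("wrist","w9.png");s=read_state();print(s["time_s"],s["eef_pos"],s["grip_width"],s["ft_force"],s["moment"])
cv2.imwrite("pics/z9.png",cv2.cvtColor(cv2.resize(c["frame"][50:350,170:470],None,fx=2,fy=2,interpolation=cv2.INTER_CUBIC),cv2.COLOR_RGB2BGR))
E
```

```text
9.0 [ 0.56770853 -0.11591768  0.12142711] 0.03956661380940405 [ 3.88686435 34.988999   -1.05438944] [ 5.92296582 -0.70620785 -0.1525109 ]
```

View pics/z9.png

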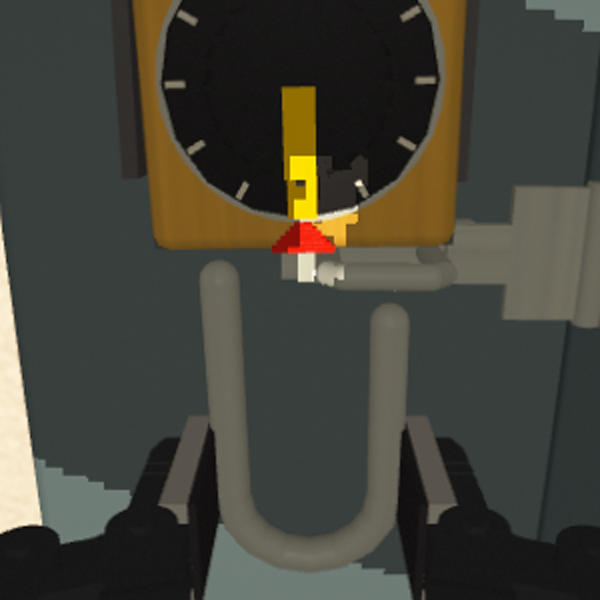

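35 N with no further motion: the shackle is at its stop. Relaxing the pull and easing the lock back about 3.5 mm.

>>> step_arm([
  {"travel": [0, 0.003, 0], "twist": 0, "hand": 1},
  {"travel": [0, 0.006, 0], "twist": 0, "hand": 1},
  {"travel": [0, 0.008, 0], "twist": 0, "hand": 1},
  {"travel": [0, 0.009, 0], "twist": 0, "hand": 1},
  {"travel": [0, 0.0095, 0], "twist": 0, "hand": 1},
  {"travel": [0, 0.0095, 0], "twist": 0, "hand": 1},
])

```text
time_s: 9.75
eef_pos: [0.5681, -0.1135, 0.1225]
tcp_rot: [-1.209, 1.209, -1.21]
ft_force: [-0.5, -4.0, 4.3]
grip_width: 0.0397
```

```bash
python3 - <<'E'
from h import *
c=cam("wrist","w10.png");s=read_state();print(s["time_s"],s["eef_pos"],s["grip_width"],s["ft_force"],s["moment"])
cv2.imwrite("pics/z10.png",cv2.cvtColor(cv2.resize(c["frame"][50:350,170:470],None,fx=2,fy=2,interpolation=cv2.INTER_CUBIC),cv2.COLOR_RGB2BGR))
E
```

```text
9.8 [ 0.56810536 -0.11344886  0.12242677] 0.039546712546255844 [-1.83477072 -3.95223583  3.52739201] [-0.4633902   0.31375972  0.065672  ]
```

View pics/z10.png

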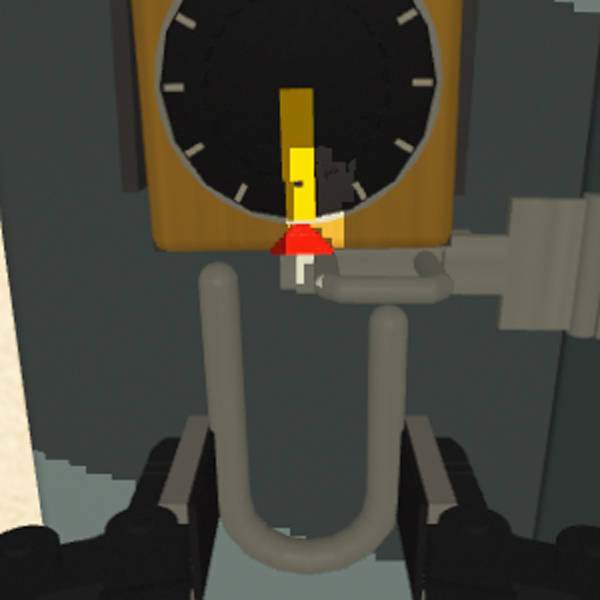

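```bash
python3 - <<'E'
from h import *
c=cam("wrist")
q=lambda p,z:print(p,onz(c,p,z)[:,:2].round(4).tolist())
q([(364,202.5)],.134);q([(364,188),(364,200.5)],.1435);q([(248,175),(390,175),(321,177)],.146); q([(248,91),(388,91)],.149);q([(325,336)],.133)
E
```

```text
[(364, 202.5)] [[0.5857, -0.0745]]
[(364, 188), (364, 200.5)] [[0.5843, -0.0657], [0.5845, -0.0705]]
[(248, 175), (390, 175), (321, 177)] [[0.5427, -0.0601], [0.5931, -0.0601], [0.5686, -0.0609]]
[(248, 91), (388, 91)] [[0.5451, -0.0315], [0.5902, -0.0315]]
[(325, 336)] [[0.5702, -0.1409]]
```

Body edge at y -0.060, staple bar -0.066 to -0.0705, shackle tip -0.0745: the bar stands free on both sides. Letting go of the shackle and taking the knob, which is nearer the centre of mass.

>>> step_arm([
  {"travel": [0, 0, 0], "twist": 0, "hand": 0.6},
  {"travel": [0, 0, 0], "twist": 0, "hand": 0.3},
  {"travel": [0, 0, 0], "twist": 0, "hand": 0.2},
  {"travel": [0, 0, 0.02], "twist": 0, "hand": 0.2},
  {"travel": [0, 0, 0.05], "twist": 0, "hand": 0.2},
  {"travel": [0, 0, 0.085], "twist": 0, "hand": 0.2},
  {"travel": [0, 0.035, 0.1], "twist": 0, "hand": 0.2},
  {"travel": [0, 0.06, 0.1], "twist": 0, "hand": 0.2},
  {"travel": [0, 0.06, 0.1], "twist": 0, "hand": 0.2},
  {"travel": [0, 0.06, 0.1], "twist": 0, "hand": 0.2},
])

```text
time_s: 11.1
eef_pos: [0.5678, -0.0531, 0.222]
tcp_rot: [-1.21, 1.209, -1.209]
ft_force: [0.7, 0.1, -0.5]
grip_width: 0.0682
```

```bash
python3 - <<'E'
from h import *
c=cam("wrist","w11.png");s=read_state();print(s["time_s"],s["eef_pos"],s["grip_width"])
cv2.imwrite("pics/z11.png",cv2.cvtColor(cv2.resize(c["frame"][100:300,220:420],None,fx=3,fy=3,interpolation=cv2.INTER_CUBIC),cv2.COLOR_RGB2BGR))
E
```

```text
11.15 [ 0.56782189 -0.05340526  0.22194912] 0.06831026376647029
```

View pics/z11.png

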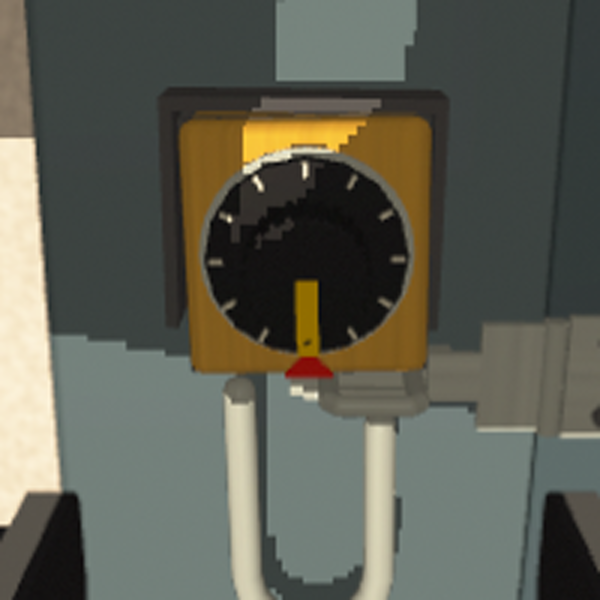

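The dial is at the index, the shackle is out, and the lock sits in the guard with the staple bar free. Down on the knob.

>>> step_arm([
  {"travel": [0, 0.022, 0], "twist": 0, "hand": 0.2},
  {"travel": [0, 0.022, -0.03], "twist": 0, "hand": 0.3},
  {"travel": [0, 0.022, -0.055], "twist": 0, "hand": 0.35},
  {"travel": [0, 0.022, -0.069], "twist": 0, "hand": 0.4},
  {"travel": [0, 0.022, -0.069], "twist": 0, "hand": 0.4},
  {"travel": [0, 0.022, -0.069], "twist": 0, "hand": 0.7},
  {"travel": [0, 0.022, -0.069], "twist": 0, "hand": 1},
  {"travel": [0, 0.022, -0.069], "twist": 0, "hand": 1},
  {"travel": [0, 0.022, -0.069], "twist": 0, "hand": 1},
  {"travel": [0, 0.022, -0.069], "twist": 0, "hand": 1},
])

```text
time_s: 12.4
eef_pos: [0.5672, -0.0308, 0.1547]
tcp_rot: [-1.21, 1.21, -1.209]
ft_force: [-5.9, 1.7, 7.1]
grip_width: 0.0228
```

```bash
python3 - <<'E'
from h import *
c=cam("wrist","w12.png");s=read_state();print(s["time_s"],s["eef_pos"],s["grip_width"],s["ft_force"])
E
```

```text
12.45 [ 0.56719948 -0.03085606  0.15464448] 0.02299209629009237 [-6.54177647  0.90187915  6.52176441]
```

View pics/w12.png

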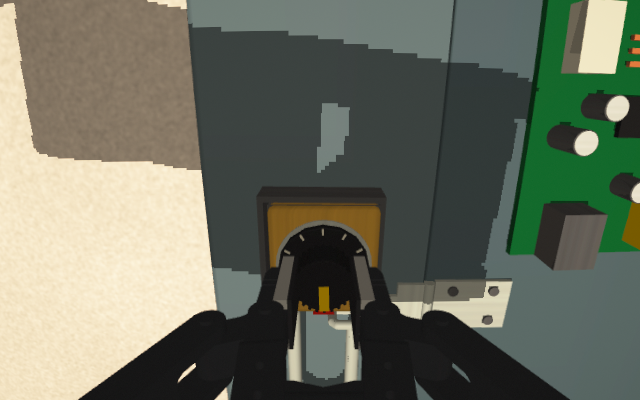

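The knob is held with about 6 N of sideways preload. I'll ease 1 mm to -x and lift slowly.

>>> step_arm([
  {"travel": [-0.001, 0, 0], "twist": 0, "hand": 1},
  {"travel": [-0.001, 0, 0.003], "twist": 0, "hand": 1},
  {"travel": [-0.001, 0, 0.006], "twist": 0, "hand": 1},
  {"travel": [-0.001, 0, 0.01], "twist": 0, "hand": 1},
  {"travel": [-0.001, 0, 0.015], "twist": 0, "hand": 1},
  {"travel": [-0.001, 0, 0.02], "twist": 0, "hand": 1},
])

```text
time_s: 13.2
eef_pos: [0.567, -0.031, 0.1736]
tcp_rot: [-1.209, 1.209, -1.209]
ft_force: [-0.7, -1.1, -2.8]
grip_width: 0.0228
```

```bash
python3 - <<'E'
from h import *
c=cam("wrist","w13.png");s=read_state();print(s["time_s"],s["eef_pos"],s["grip_width"],s["ft_force"])
E
```

```text
13.25 [ 0.56752243 -0.03090396  0.17434913] 0.023157325041106232 [ 0.23004472 -0.87964893 -2.92198353]
```

View pics/w13.png

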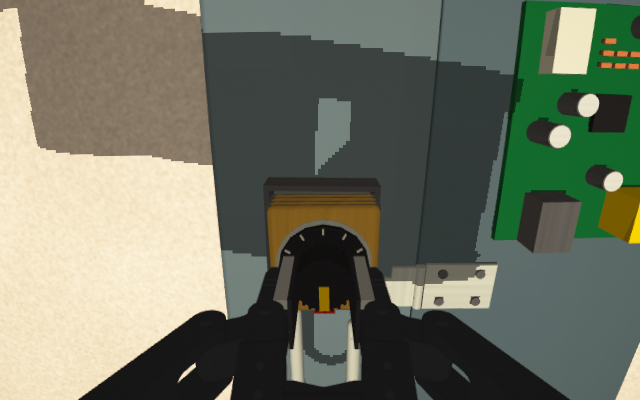

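The lock is rising with the hand: fz is about -3 N, its own weight, with no snag. Continuing up.

>>> step_arm([
  {"travel": [0, 0, 0.008], "twist": 0, "hand": 1},
  {"travel": [0, 0, 0.018], "twist": 0, "hand": 1},
  {"travel": [0, 0, 0.033], "twist": 0, "hand": 1},
  {"travel": [0, 0, 0.05], "twist": 0, "hand": 1},
  {"travel": [0, 0, 0.07], "twist": 0, "hand": 1},
  {"travel": [0, 0, 0.09], "twist": 0, "hand": 1},
  {"travel": [0, 0, 0.11], "twist": 0, "hand": 1},
  {"travel": [0, 0, 0.125], "twist": 0, "hand": 1},
  {"travel": [0, 0, 0.135], "twist": 0, "hand": 1},
  {"travel": [0, 0, 0.135], "twist": 0, "hand": 1},
])

```text
time_s: 14.5
eef_pos: [0.5673, -0.031, 0.3091]
tcp_rot: [-1.208, 1.208, -1.21]
ft_force: [0.4, -0.4, -3.7]
grip_width: 0.0228
```

>>> step_arm([
  {"travel": [0, 0, 0.005], "twist": 0, "hand": 1},
  {"travel": [0, 0, 0.005], "twist": 0, "hand": 1},
  {"travel": [0, 0, 0.005], "twist": 0, "hand": 1},
  {"travel": [0, 0, 0.005], "twist": 0, "hand": 1},
  {"travel": [0, 0, 0.005], "twist": 0, "hand": 1},
])

```text
time_s: 15.12
eef_pos: [0.5669, -0.031, 0.3131]
tcp_rot: [-1.209, 1.209, -1.209]
ft_force: [0.7, 0.1, -3.0]
grip_width: 0.0229
```

```bash
python3 - <<'E'
from h import *
c=cam("wrist","w14.png");s=read_state();print(s["time_s"],s["eef_pos"],s["grip_width"],s["ft_force"],abs(s["dq"]).max())
a=cam("side","s14.png")["frame"]; b=cam("scene","c14.png")["frame"]
A=cv2.resize(a[100:260,230:390],(399,399),interpolation=cv2.INTER_CUBIC);B=cv2.resize(b[130:310,190:390],(400,399),interpolation=cv2.INTER_CUBIC)
cv2.imwrite("pics/m14.png",cv2.cvtColor(np.hstack([A,B]),cv2.COLOR_RGB2BGR))
E
```

```text
15.175 [ 0.5669469  -0.03096599  0.31318815] 0.023031422207794656 [-0.17007713 -0.25752921 -2.17895902] 0.0016511338675408943
```

View pics/w14.png

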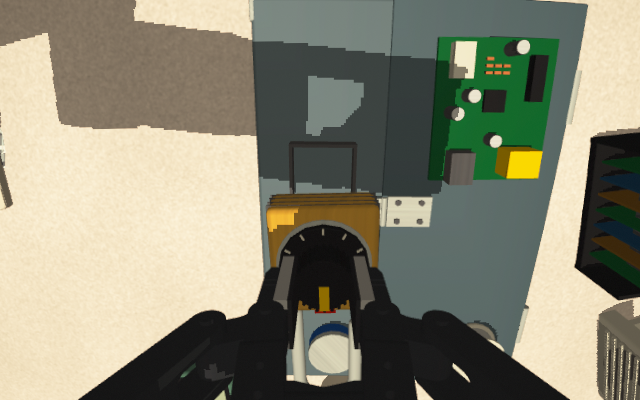

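View pics/m14.png

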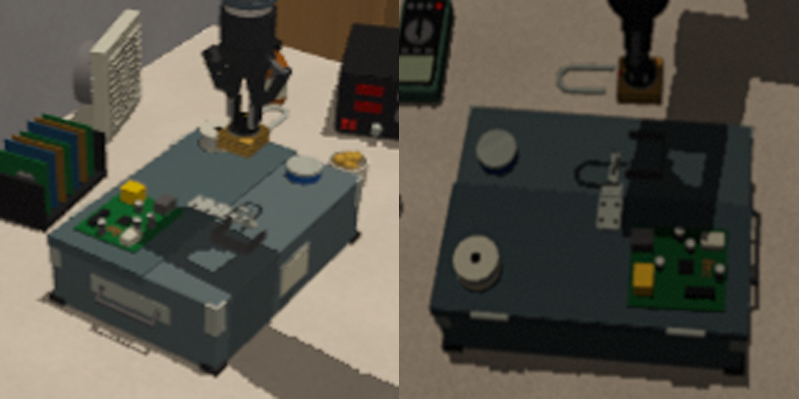

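The lock hangs level about 158 mm above the deck, shackle out and hand still. The empty guard and staple are visible, and the bystanders are in place. Handing in.

```bash
python3 -c "
from bench import *
close_job()"
```

```text
the job is handed in; nothing more can be done
```

The padlock is open, off the staple and held up by its knob; I handed the job in at about 15 s of the 61 s allowed.

- **Dial:** I turned it two clicks clockwise, and a picture showed the yellow mark at the red index with the shackle still shut.
- **Shackle:** I pulled it to its stop, where it stopped moving at 35 N. The pictures put it 18 to 20 mm out; that spread is measurement error. The body looked to have been dragged only about 2 mm, less than the 4.5 mm described.
- **Removal:** I eased the lock back about 2.5 mm, slightly short of the 3 to 5 mm advised. The picture showed the staple bar free on both sides. I then took the knob and lifted straight up without a snag.

**Last checks:**
- The lock's underside is about 158 mm above the deck.
- The force on the hand is about 2 to 3 N, which fits the lock's weight, and the arm is still.
- The lock hangs level with the shackle out.
- The tools and parts on the chest look undisturbed. I did not measure their positions again, and the last pictures did not show every item on the bench.

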